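# Slide out the slate serving tile and lay it on the stand

## Task

At the pour-over bar, get the dark slate tile ready for serving. It lies flush between the lips of its lane in the wooden dock: slide it towards the dock's open front until its end sticks well out over the edge while it still lies on the dock, then grip it by the sides of the overhanging end and lay it flat on the walnut stand, centred and lengthwise along it. Leave the other tiles, the cup and the jar where they are.

Things in the scene. Friction and masses are not known exactly. Their poses are not given: they have to be found in the camera images.
- slate: The dark grey slate tile, about 0.12 kg. 120 x 60 x 6 mm, flat rectangle, loose. Origin: centre of its underside; x along its 120 mm length, z up. Starts flat in one of the dock's three lanes (which one varies), with its near end 5 to 20 mm inside the dock's open front.
- cork: A brown cork tile, bystander. 120 x 60 x 6 mm, flat rectangle, loose. Origin: centre of its underside; x along its 120 mm length, z up. Starts flat in one of the dock's three lanes (which one varies), with its near end 5 to 20 mm inside the dock's open front.
- white: A white ceramic tile, bystander. 120 x 60 x 6 mm, flat rectangle, loose. Origin: centre of its underside; x along its 120 mm length, z up. Starts flat in one of the dock's three lanes (which one varies), with its near end 5 to 20 mm inside the dock's open front.
- dock: Fixed pale-oak block with sage-green lane floors, 210 (x) x 231 (y) mm. Origin: centre of underside; its -x end is the open front, facing the robot. Three lanes along x, centre lines at y = -74, 0, +74 mm, each 65 mm wide, flat floor 50 mm above the counter. Lips beside the lanes: 9 mm wide, 6 mm high. A 6 mm high stop bar closes the far end (inner face x = +97 mm); at least 55 mm of lane behind each tile is empty.
- dock_front (a point): Middle of the dock's open front edge, at lane floor height (dock x = -105, y = 0, z = 50 mm); axes as the dock's. Here the lanes end without a lip and the block drops straight down to the counter, 50 mm below. A tile slides easily when its far end is pushed with closed fingertips; it tips off once more than 60 mm of it overhangs this edge.
- stand: Fixed dark walnut block on the counter, 100 mm (its x) by 44 mm (its y), 30 mm high, flat top. Origin: centre of its underside, z up. It is narrower than a tile, so the tile's long sides overhang it by 8 mm each when centred.
- cup: White ceramic cup, 76 mm across, 85 mm high, bystander beyond the stand. Origin: centre of its underside.
- jar: Amber glass jar with a green lid, 68 mm across, 100 mm high, bystander to the left of the dock. Origin: centre of its underside.
Not all that is in view belongs to the job. Of the things like the slate, leave any that is green or pink; of the rest the smaller one is meant.

How it is judged:
By the outcome, as a careful person would: the job done as asked, in the order asked, and still so for the second after the job is handed in, with the robot touching nothing.
It also fails if it takes over 58 s, if anything falls off the work surface, if the arm or the gripper's body presses on something with over 40 N, if the wrist force passes 120 N, or if a joint passes its speed limit or range.

## Robot

A 6-joint arm with a two-finger parallel gripper is mounted at the origin on the work surface. World frame = base frame: x ahead of the robot, y to its left, z up, the work surface at z = 0. Lengths are in mm, angles in rad, forces in N, time in s.
With the tool pointing down it reaches from about 400 to 925 mm from the base axis. Payload 12.5 kg.
Tool frame: the origin (TCP) lies at the very end of the fingers, on their centre line; the grasp point (between the pads) lies 19 mm behind it (env.tcp_to_grasp is the distance from the TCP to the grasp point, in mm); z points along the fingers, x is the direction in which the jaws open and shut, and the axes are right-handed (so a half turn about z gives the same grasp; the last joint's range is limited). The gripper opens to 95 mm and grips with 3 to 60 N. Pads are 20 mm wide; open, the fingers measure 119 mm over their backs; the gripper's body (75 mm by 180 mm) begins 59 mm behind the grasp point.
Start: joints at [1.086, 0.491, 1.559, -0, 1.092, -0.106], TCP at [231.115, 580.721, 175.061] pointing down, gripper open.
Joint ranges: [-3.1, 3.1], [-0.84, 2.19], [0.05, 2.79], [-1.13, 4.28], [0.06, 2.93], [-2.69, 2.69]. Speed limits (rad/s): [2.22, 2.22, 2.79, 3.14, 3.14, 3.14].

## Interface

Orientations are given as [roll, pitch, yaw] about the fixed x, y, z axes, in that order (R = Rz(yaw) Ry(pitch) Rx(roll)).
In Python, from cell import env, vision, job gives the robot as it stands.
- The arm moves only by the shell command python3 -m pendant 'ROWS' [OPENING]. ROWS is JSON, a list of rows, each a list of 4 numbers: the shift along the tool's x, y, z in mm, then the turn about the tool's z in degrees. In form: [[tx, ty, tz, turn], ...]. A call has 1 to 8 rows; each row is the pose to reach, as a shift and turn from the pose measured when the call began, along the tool's axes at that moment; what a row does not reach only later rows make up. A row lasts 1/8 s, in which the tool goes at most 62.5 mm and 10.7 degrees, less where a joint would pass 70% of its speed; a pose out of reach is approached as far as the arm can. A call with a gripper value outside its range is refused whole. OPENING is the closure, from 0 (fully open) to 1 (shut), set as the call begins (- or left out, the last holds). The fingers move at their own pace and stop on an object; the grip force is fixed at half the most. Time passes only in rows, so rows that repeat a pose let the fingers close. It gives the time, the measured TCP pose, the force and the opening at its end, in the units of the state.
- env.state(): the state, without advancing time (a new reading comes with each control period).
- vision.read_camera(name): name is "side" or "top" or "wrist"; returns a dict with "pixels" (384x512x3 uint8, red, green, blue), "intrinsics" (3x3 intrinsics, pixels), "R" (3x3) and "t" (3): a world point X has camera coordinates R X + t; the wrist camera has in their place "tool_from_camera" (4x4, takes a point from camera to tool coordinates, whose origin is the TCP and whose axes are the tool frame's). Camera axes: x right, y down, z forward; pixel columns grow to the right and rows downward; lengths in mm; the calibration is good to about 2 mm. A picture is of the moment at which its call begins: read the wrist's pose just before it. There is no depth.
- job.job_done(): hands the job in, once; it reports no verdict.
Trained networks look in a picture, given as the dict that the camera call returned (one of the last four; its "shot" number tells which), for a name from the list of things; names that differ only in an ending like _2 or _b are one class to them, and where a whole thing is asked for, a point or a joint stands for the part that bears it (a point fixed in the world has none). Each returns a list of dicts, best first, with "confidence" (0 to 1); they miss things now and then, are a little off and sometimes report something else, mostly with a low value. They report only what shows in the picture. A call takes as long as a camera call. They do not tell look-alikes from the thing itself.
- vision.find_in(picture, query): "at" ([x, y, z] in mm, in the coordinates of the camera as it stood for that picture, good to about 4 mm: the middle of the surface that is visible of it).
- vision.regions_of(picture, query): "pixels" (384x512 bool, what is visible of it).
The state is a dict: "t": time; "joints": joint angles; "qvel": joint speeds; "tau": joint torques, N m; "eef_pos": TCP position; "tcp_rot": TCP orientation; "ft_force": force on the tool from outside, world axes, zero at the start; "moment": the same for the moment, N m; "opening": opening from 0.0 (shut) to 1.0 (fully open).
Only numpy, scipy, OpenCV 4.12 (cv2) and the standard library are available. Lean on these libraries where they do the work, as an engineer would, in place of code of your own. Each camera call takes 0.05 s, during which the arm holds its last target.

## Working session

There is one attempt and no reset: what is moved stays moved. The work goes in short steps, Python scripts to look and compute and a shell command to move; the robot and the scene stay as the last step left them, time stands still between calls to the robot, and variables do not carry over. Pictures are saved under pics/ and viewed, and the job is handed in when it is done.

```bash
ls; mkdir -p pics
cat > h.py <<'E'
import numpy as np, cv2
from cell import env, vision, job
def save(p,name,img=None):
    cv2.imwrite('pics/'+name+'.png',cv2.cvtColor(p['pixels'] if img is None else img,cv2.COLOR_RGB2BGR))
E
python3 - <<'E'
from h import *
s=env.state();print(s)
for n in ('side','top'):
    p=vision.read_camera(n);save(p,n+'0');np.savez(n+'.npz',K=p['intrinsics'],R=p['R'],t=p['t'],pix=p['pixels'])
    print(n,p['intrinsics'],p['R'],p['t'],-p['R'].T@p['t'])
    for q in ('slate','cork','white','dock','stand','cup','jar'):
        for d in vision.find_in(p,q):
            w=p['R'].T@(np.array(d['at'])-p['t']); c=p['intrinsics']@d['at']
            print(q,round(d['confidence'],2),w.round(0),(c[:2]/c[2]).round(0))
E
```

```text
pics
{'t': 0.0, 'joints': array([ 1.08635102e+00,  4.91595509e-01,  1.55946061e+00, -1.26892408e-05,
        1.09171373e+00, -1.05591227e-01]), 'qvel': array([-0.00118937,  0.00010364,  0.00114355,  0.00033894, -0.00070184,
       -0.00195473]), 'tau': array([-1.58575054e-03, -6.12653804e+01, -2.58169234e+01,  6.91831182e-02,
        4.83678246e-02, -1.12982455e-04]), 'eef_pos': array([230.99688221, 580.42335407, 174.43560601]), 'tcp_rot': array([-3.14147977e+00,  1.17181974e-03,  1.19194817e+00]), 'ft_force': array([0.23768064, 0.25178482, 0.7078466 ]), 'moment': array([-0.0240801 ,  0.01041354, -0.02149395]), 'opening': 0.9984935529652165}
side [[376.81047801   0.         256.04696946]
 [  0.         376.81047801 192.50436601]
 [  0.           0.           1.        ]] [[ 0.97743019 -0.21095591  0.01130653]
 [-0.13054738 -0.64521589 -0.75276413]
 [ 0.16609519  0.73429835 -0.65819323]] [-517.13491538  165.38105927  860.77720762] [ 384.08238662 -634.45345886  696.89765781]
slate 0.97 [335. -80.   9.] [179. 266.]
slate 0.79 [667. 330.  10.] [276. 148.]
slate 0.75 [351. 179.   6.] [180
[... 395 characters left out ...]
5447 198.07046928]
 [  0.           0.           1.        ]] [[ 2.27238955e-03 -9.99923010e-01 -1.21988191e-02]
 [-9.82102158e-01  6.59218260e-05 -1.88349004e-01]
 [ 1.88335307e-01  1.24084889e-02 -9.82026395e-01]] [  60.79023416  546.0064147  1113.82873237] [ 326.32266217   46.92862874 1197.39054885]
slate 0.94 [543. 145.  55.] [233. 199.]
slate 0.92 [332. -72.   6.] [309. 275.]
slate 0.8 [350. 187.   5.] [219. 268.]
slate 0.7 [674. 336.   8.] [171. 159.]
cork 0.79 [538.  72.  53.] [259. 201.]
dock 0.89 [625.  63.  48.] [262. 171.]
dock 0.58 [453. 355. 103.] [152. 228.]
stand 0.95 [ 477. -251.   29.] [372. 223.]
cup 0.82 [ 724. -227.   52.] [362. 138.]
jar 0.83 [456. 353. 100.] [154. 228.]
```

View pics/side0.png

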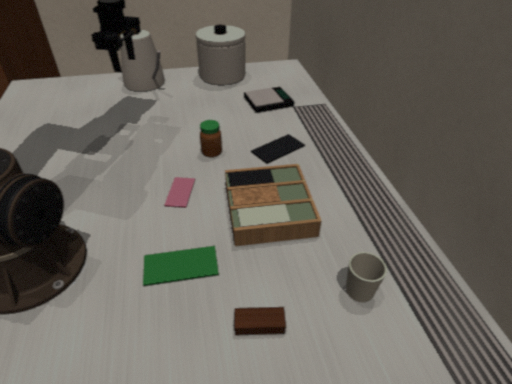

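View pics/top0.png

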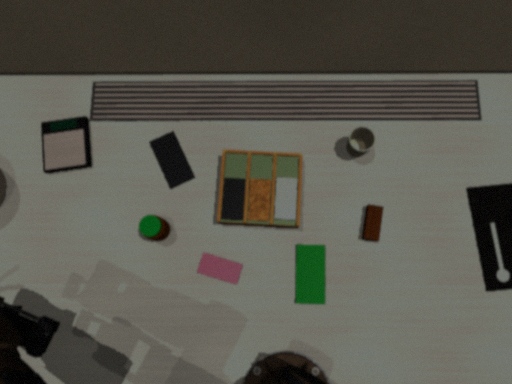

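Candidates: black tile in the dock's left lane (top 233,199), black tile on the counter (171,159), green tile (310,274) and pink tile (220,268). Green and pink are excluded. I'll measure the two dark ones and take a close crop.

```bash
cat >> h.py <<'E'
def ray(c,uv,z):
    K,R,t=c['K'],c['R'],c['t']
    d=R.T@np.linalg.inv(K)@np.array([uv[0],uv[1],1.]); o=-R.T@t
    return o+d*(z-o[2])/d[2]
E
python3 - <<'E'
from h import *
for n in ('top','side'):
    p=vision.read_camera(n); save(p,n+'1'); c=dict(K=p['intrinsics'],R=p['R'],t=p['t'])
    for q,zs in (('slate',None),('stand',30),('dock',56)):
        for d in vision.regions_of(p,q):
            m=d['pixels'].astype(np.uint8)
            cs,_=cv2.findContours(m,0,2); k=max(cs,key=cv2.contourArea)
            (cu,cv_),_,_=cv2.minAreaRect(k)
            z=zs if zs else (56 if (n=='top' and abs(cu-233)<12) or (n=='side' and abs(cu-250)<12) else 6)
            P=np.array([ray(c,x[0],z)[:2] for x in k],np.float32)
            r=cv2.minAreaRect(P); print(n,q,round(d['confidence'],2),(round(cu),round(cv_)),m.sum(),'ctr',np.round(r[0]),'size',np.round(r[1]),round(r[2],1))
    a=p['pixels']
    cr=a[140:235,150:400] if n=='top' else a[140:340,210:310]
    f=3 if n=='top' else 3
    save(p,n+'crop',cv2.resize(cr,None,fx=f,fy=f,interpolation=2))
E
```

```text
top slate 0.96 (171, 160) 1365 ctr [673. 337.] size [162.  81.] 25.9
top slate 0.95 (310, 274) 1703 ctr [335. -74.] size [ 80. 165.] 89.3
top slate 0.85 (233, 199) 880 ctr [543. 145.] size [ 60. 120.] 86.5
top slate 0.61 (219, 268) 828 ctr [351. 185.] size [118.  59.] 74.4
top stand 0.72 (372, 223) 624 ctr [ 479. -250.] size [ 50. 107.] 77.4
top stand 0.32 (360, 142) 661 ctr [ 719. -226.] size [76. 97.] 62.3
top dock 0.95 (260, 189) 3162 ctr [574.  69.] size [231. 216.] 86.8
side slate 0.96 (179, 265) 2264 ctr [337. -73.] size [ 89. 166.] 88.7
side slate 0.9 (278, 148) 851 ctr [677. 337.] size [174.  94.] 27.5
side slate 0.61 (180, 192) 680 ctr [353. 181.] size [128.  64.] 73.4
side stand 0.59 (260, 320) 1379 ctr [ 481. -258.] size [ 60. 100.] 78.2
side dock 0.73 (273, 203) 4206 ctr [576.  48.] size [285. 217.] 86.6
```

View pics/topcrop.png

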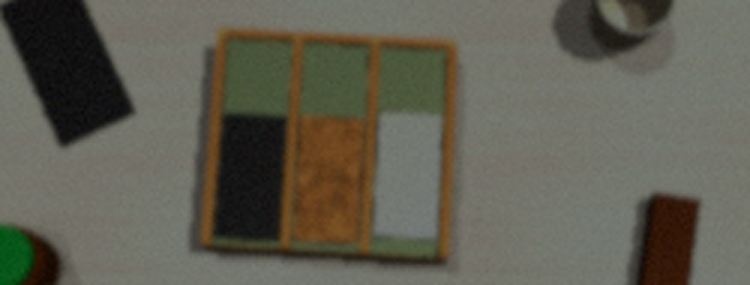

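View pics/sidecrop.png

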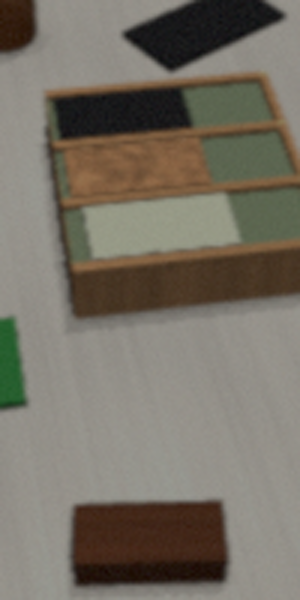

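Top crop (3×, offset 150,140): the black tile in the dock's left lane measures 120×60. The black tile on the counter at top-left measures 162×81, so it is the larger look-alike. The slate is therefore the tile in the left lane at top (233,199). Cork is in the middle lane and white in the right. Next I'll take a wrist view.

```bash
cat >> h.py <<'E'
def go(x,y,z,yawdeg):
    s=env.state(); p=s['eef_pos']; from scipy.spatial.transform import Rotation as Ro
    R=Ro.from_euler('xyz',s['tcp_rot']).as_matrix()
    d=R.T@(np.array([x,y,z])-p); yaw=np.degrees(np.arctan2(R[1,0],R[0,0]))
    turn=-(yawdeg-yaw); turn=(turn+180)%360-180
    print('t',round(s['t'],2),'pos',p.round(1),'rot',np.degrees(s['tcp_rot']).round(2),'F',s['ft_force'].round(1),'-> row',d.round(1),'turn',round(turn,1))
def wcam():
    from scipy.spatial.transform import Rotation as Ro
    s=env.state(); p=vision.read_camera('wrist')
    T=np.eye(4);T[:3,:3]=Ro.from_euler('xyz',s['tcp_rot']).as_matrix();T[:3,3]=s['eef_pos']
    W=T@p['tool_from_camera']; R=W[:3,:3].T; t=-R@W[:3,3]
    return p,dict(K=p['intrinsics'],R=R,t=t)
def proj(c,X):
    q=c['K']@(c['R']@np.array(X,float)+c['t']); return q[:2]/q[2]
E
python3 - <<'E'
from h import *
print(vision.read_camera('wrist')['tool_from_camera'].round(3))
go(500,110,350,86.7)
E
```

```text
[[   1.       0.       0.       0.676]
 [  -0.       0.955    0.296  -83.782]
 [   0.      -0.296    0.955 -209.476]
 [   0.       0.       0.       1.   ]]
t 1.25 pos [231.1 580.7 175.1] rot [180.   -0.   68.3] F [-0.4 -0.7 -0.7] -> row [-337.9  423.9 -174.9] turn -18.4
```

```bash
python3 -m pendant '[[-34,42,-40,-3],[-70,90,-80,-6],[-105,135,-120,-9],[-140,180,-150,-12],[-175,225,-175,-15],[-210,270,-175,-18.4],[-250,315,-175,-18.4],[-285,360,-175,-18.4]]' 0
python3 - <<'E'
from h import *
go(500,110,350,86.7)
E
```

```text
t: 2.25
eef_pos: [456.8, 187.8, 350.5]
tcp_rot: [3.141, -0.0, 1.513]
ft_force: [1.3, 0.8, -0.3]
opening: 1.001
t 2.25 pos [456.8 187.8 350.5] rot [ 1.7994e+02 -2.0000e-02  8.6710e+01] F [ 1.3  0.8 -0.3] -> row [-75.2  47.6   0.5] turn 0.0
```

```bash
python3 -m pendant '[[-40,25,0,0],[-75,48,0,0],[-75,48,0,0],[-75,48,0,0],[-75,48,0,0]]' 0
cat > w.py <<'E'
from h import *
import sys
p,c=wcam(); nm=sys.argv[1]; save(p,nm); np.savez(nm+'.npz',pix=p['pixels'],**c)
for q in sys.argv[2:]:
    q,z=q.split(':')
    for d in vision.regions_of(p,q):
        m=d['pixels'].astype(np.uint8); cs,_=cv2.findContours(m,0,2); k=max(cs,key=cv2.contourArea)
        P=np.array([ray(c,x[0],float(z))[:2] for x in k],np.float32); r=cv2.minAreaRect(P)
        print(q,round(d['confidence'],2),cv2.minAreaRect(k)[0],'ctr',np.round(r[0],1),'size',np.round(r[1],1),round(r[2],2))
    for d in vision.find_in(p,q):
        print('  at',round(d['confidence'],2),(c['R'].T@(np.array(d['at'])-c['t'])).round(1))
E
python3 w.py w1 slate:56 dock:56 cork:56 white:56
```

```text
t: 2.88
eef_pos: [500.0, 111.1, 350.7]
tcp_rot: [3.14, -0.001, 1.515]
ft_force: [1.1, 0.6, -0.2]
opening: 1.001
slate 0.89 (152.6548614501953, 70.17698669433594) ctr [344.9 -51.6] size [ 80.4 151.1] 88.85
slate 0.85 (363.29998779296875, 227.10000610351562) ctr [651.3 320.9] size [150.9  74.7] 27.35
slate 0.76 (291.01153564453125, 72.45768737792969) ctr [358.4 180.4] size [112.1  58.5] 72.62
slate 0.73 (275.5, 180.0) ctr [544.7 147.6] size [ 62.  120.6] 87.05
  at 0.97 [ 3.586e+02  1.862e+02 -1.000e-01]
  at 0.64 [542.8 150.1  60.1]
  at 0.55 [332.7 -64.2   7.9]
dock 0.96 (236.0, 196.0) ctr [576.5  72.6] size [230.9 214.1] 86.81
  at 0.92 [617.2  68.4  50.7]
cork 0.91 (236.0, 181.0) ctr [542.3  73.2] size [ 60.3 117.1] 86.61
cork 0.41 (275.5825500488281, 180.77523803710938) ctr [546.6 147.4] size [ 61.5 120.8] 86.81
  at 0.59 [538.4  74.3  58.4]
white 0.91 (197.6160430908203, 184.99459838867188) ctr [546.1   0.6] size [ 60.7 118. ] 86.83
  at 0.6 [ 5.397e+02 -1.000e-01  5.940e+01]
  at 0.59 [ 480.3 -240.8   30.5]
```

View pics/w1.png

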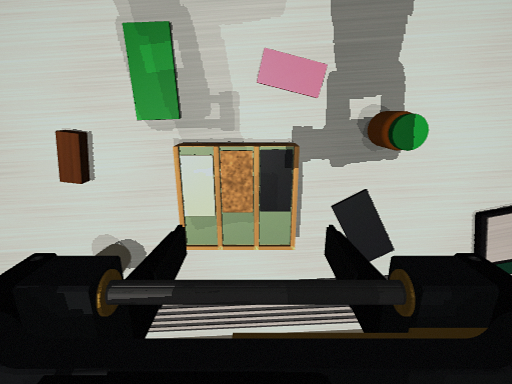

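The wrist view shows slate at (275,180) in the right-hand lane as seen from here, cork at (236,181), white at (197,185), the larger black tile at (363,227) and the stand at (72,156). Slate centre is about (544,146.5) from both views, with yaw −3.2° and height near 56. Its near end sits about 9 mm inside the front. I'll close the fingers and go behind its far end.

Run:
```python
from h import *
go(639,141,90,86.8)
go(639,141,53,86.8)
```

```text
t 3.33 pos [500.4 110.3 350.5] rot [ 1.7994e+02 -3.0000e-02  8.6710e+01] F [ 0.4  0.4 -0.1] -> row [ 38.5 136.4 260.7] turn -0.1
t 3.33 pos [500.4 110.3 350.5] rot [ 1.7994e+02 -3.0000e-02  8.6710e+01] F [ 0.4  0.4 -0.1] -> row [ 38.5 136.3 297.7] turn -0.1
```

```bash
python3 -m pendant '[[12,45,20,0],[25,90,50,0],[38,136,90,0],[38,136,140,0],[38,136,190,0],[38,136,235,0],[38,136,260,0],[38,136,260,0]]' 1
python3 - <<'E'
from h import *
go(639,141,53,86.8)
E
python3 w.py w2 slate:56
```

```text
t: 4.32
eef_pos: [637.7, 140.4, 88.9]
tcp_rot: [-3.139, 0.0, 1.513]
ft_force: [-0.8, -0.6, 0.6]
opening: 0.218
t 4.33 pos [637.7 140.4  88.9] rot [-1.7985e+02  1.0000e-02  8.6710e+01] F [-0.8 -0.6  0.6] -> row [ 0.7  1.3 35.9] turn -0.1
slate 0.76 (432.2474670410156, 206.5566864013672) ctr [654.5 306.3] size [137.8  69.1] 26.09
slate 0.66 (258.4692687988281, 94.44076538085938) ctr [545.1 148.2] size [ 60.1 119. ] 86.74
  at 0.87 [664.2 332.9   9.1]
  at 0.62 [536.8 149.8  58.7]
```

View pics/w2.png

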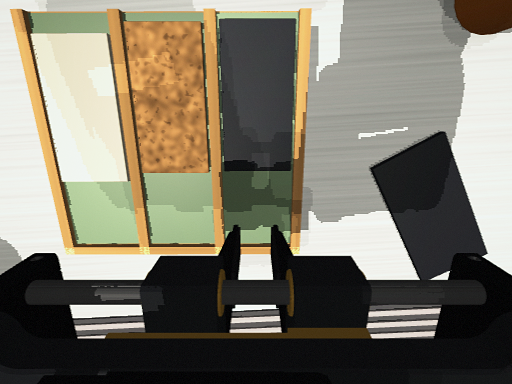

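The wrist view shows the slate at (258,94) with empty lane below it, and the fingertips centred over that lane at about (256,230). They are still closing, so I'll let them shut and then go down.

```bash
python3 -m pendant '[[0,0,0,0],[0,0,0,0],[0,0,12,0],[0,0,24,0],[0,0,31,0],[0,0,36,0],[0,0,36,0]]' 1
python3 - <<'E'
from h import *
# target: slate moved 54 along -u ; tip centre final
u=np.array([.9984,-.0558]); f=np.array([545,147.5])+u*(60+10-54)
print(f); go(f[0],f[1],53,86.8)
E
```

```text
t: 5.35
eef_pos: [639.3, 140.6, 55.6]
tcp_rot: [3.139, -0.001, 1.513]
ft_force: [-0.1, 0.3, 1.0]
opening: 0.005
[560.9744 146.6072]
t 5.35 pos [639.3 140.6  55.6] rot [ 1.7987e+02 -4.0000e-02  8.6710e+01] F [-0.1  0.3  1. ] -> row [  1.5 -78.6   2.5] turn -0.1
```

```bash
python3 -m pendant '[[0,0,2,0],[0,-6,2.5,0],[0,-14,2.5,0],[0,-20,2.5,0],[0,-26,2.5,0],[1,-32,2.5,0],[1,-38,2.5,0],[1,-44,2.5,0]]' 1;  python3 - <<'E'
from h import *
go(561,146.6,53,86.8)
E
```

```text
t: 6.35
eef_pos: [595.1, 144.2, 53.0]
tcp_rot: [3.139, -0.001, 1.514]
ft_force: [0.4, -0.0, 0.7]
opening: 0.003
t 6.35 pos [595.1 144.2  53. ] rot [ 1.7987e+02 -4.0000e-02  8.6720e+01] F [ 0.4 -0.   0.7] -> row [  0.5 -34.2  -0.1] turn -0.1
```

```bash
python3 -m pendant '[[0,-6,0,0],[0,-12,0,0],[0,-18,0,0],[0,-24,0,0],[0,-28,0,0],[0,-32,0,0],[0,-32,0,0]]' 1; python3 w.py w3 slate:56;  python3 - <<'E'
from h import *
go(561,146.6,53,86.8)
p=vision.read_camera('top'); save(p,'t3',cv2.resize(p['pixels'][140:240,190:320],None,fx=5,fy=5,interpolation=2))
p=vision.read_camera('side'); save(p,'s3',cv2.resize(p['pixels'][140:260,200:330],None,fx=5,fy=5,interpolation=2))
E
```

```text
t: 7.22
eef_pos: [562.9, 146.1, 53.0]
tcp_rot: [3.139, -0.001, 1.514]
ft_force: [-0.4, -0.2, 0.6]
opening: 0.008
slate 0.97 (424.94476318359375, 253.82012939453125) ctr [603.5 286.9] size [63.2 66.4] 25.84
slate 0.89 (19.0, 27.0) ctr [417.7  -5.1] size [26.  31.3] 86.76
  at 0.91 [631.  320.    9.1]
  at 0.9 [530.6 152.2  59.4]
  at 0.77 [405.2 -35.1   9.4]
  at 0.75 [524.7  39.2  47. ]
t 7.38 pos [563.3 146.   53. ] rot [ 1.7986e+02 -4.0000e-02  8.6720e+01] F [ 0.7 -0.2 -0.2] -> row [ 0.5 -2.3 -0. ] turn -0.1
```

View pics/w3.png

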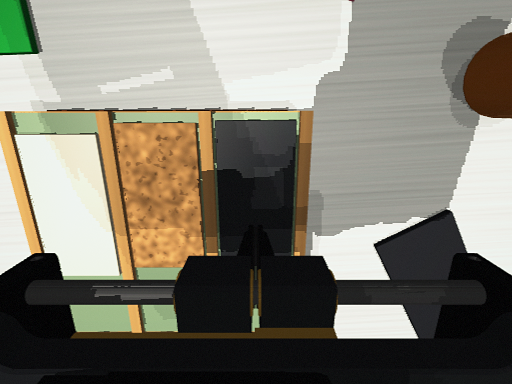

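View pics/s3.png

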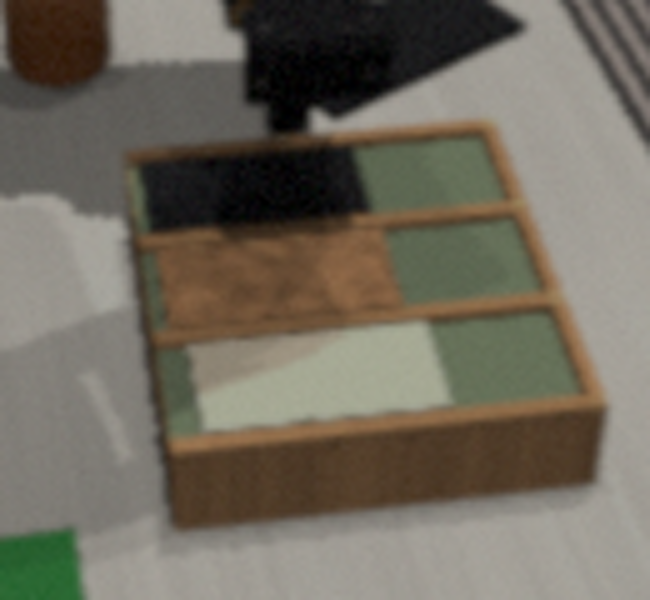

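The slate has not moved. The tip went over or past it with no contact force, so I'll check where the fingertip really is.

Run:
```python
from h import *
p=vision.read_camera('side'); c=dict(K=p['intrinsics'],R=p['R'],t=p['t'])
s=env.state()['eef_pos']; print(s, 'side px tip',proj(c,s),'crop',(proj(c,s)-[200,140])*5)
w,cw=wcam(); print('wrist px tip',proj(cw,s))
p2=vision.read_camera('top'); c2=dict(K=p2['intrinsics'],R=p2['R'],t=p2['t']);print('top px',proj(c2,s))
b=cv2.resize(p['pixels'][150:190,225:285],None,fx=12,fy=12,interpolation=0); b=np.clip(b.astype(float)*2.5,0,255).astype(np.uint8); save(p,'s4',b)
b=cv2.resize(w['pixels'][110:270,180:340],None,fx=3.7,fy=3.7,interpolation=2); b=np.clip(b.astype(float)*2.,0,255).astype(np.uint8); save(w,'w4',b)
```

```text
[563.21402187 145.98226336  52.90333875] side px tip [257.2103249  177.03155929] crop [286.05162448 185.15779643]
wrist px tip [254.47925145 218.2285295 ]
top px [232.74742458 192.05125179]
```

View pics/s4.png

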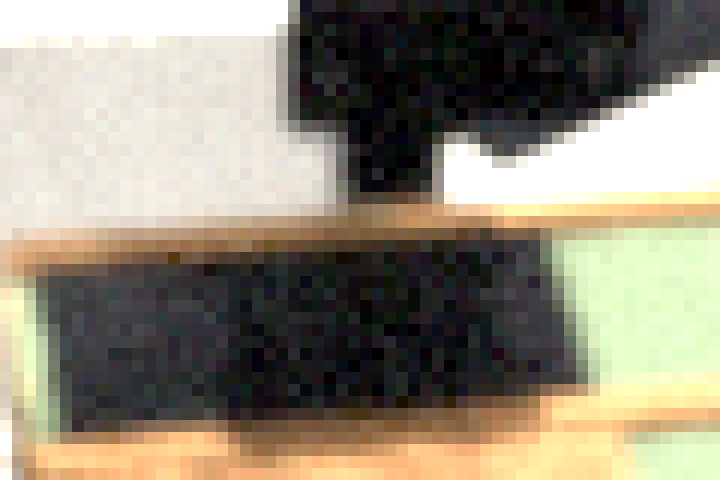

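View pics/w4.png

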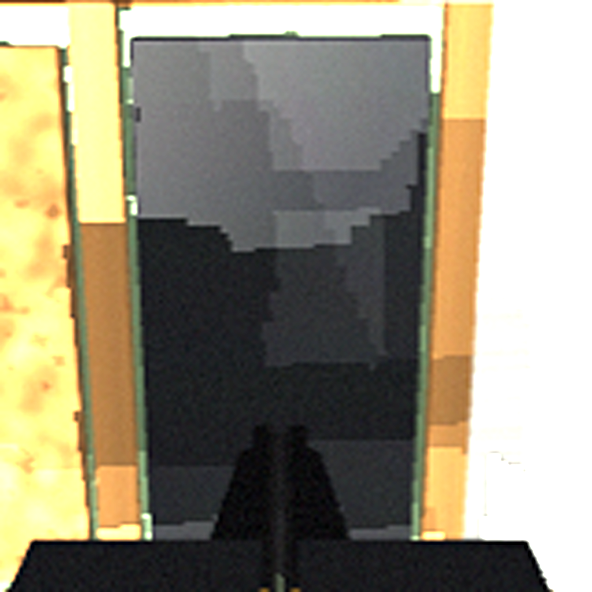

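Run:
```python
from h import *
print(env.tcp_to_grasp)
d=dict(np.load('side.npz')); print(d['K'][0,0])
y=1.192; tx=np.array([np.cos(y),np.sin(y),0]); ty=np.array([np.sin(y),-np.cos(y),0])
o=np.array([231.1,580.7,175.1])
for z in (0,15,30,45): print('side0',z,[proj(d,o+tx*s*53.5+[0,0,z]).round(1) for s in(-1,1)])
b=np.clip(cv2.resize(d['pix'][0:100,70:180],None,fx=6,fy=6,interpolation=2)*1.6,0,255).astype(np.uint8); save(None,'s0c',b)
w=dict(np.load('w1.npz')); y=1.5135;tx=np.array([np.cos(y),np.sin(y),0]); ty=np.array([np.sin(y),-np.cos(y),0])
o=np.array([500.2,110.7,350.6])
for z in (0,15,30,45): print('w1',z,[proj(w,o+tx*s*47.5-ty*10+[0,0,z]).round(1) for s in(-1,1)])
print(w['K'])
b=cv2.resize(w['pix'][190:280,130:380],None,fx=3,fy=3,interpolation=2); save(None,'w1c',b)
```

```text
18.8
376.8104780118645
side0 0 [array([120.6,  84.1]), array([134.6,  70.1])]
side0 15 [array([119.5,  79.6]), array([133.7,  65.7])]
side0 30 [array([118.4,  74.9]), array([132.8,  61.3])]
side0 45 [array([117.3,  70.1]), array([131.8,  56.7])]
w1 0 [array([195.3, 206.9]), array([312.7, 207. ])]
w1 15 [array([191.2, 213.5]), array([316.7, 213.7])]
w1 30 [array([186.5, 221.1]), array([321.3, 221.3])]
w1 45 [array([181. , 229.9]), array([326.5, 230.1])]
[[274.41610278   0.         255.16827449]
 [  0.         274.41610278 196.52550148]
 [  0.           0.           1.        ]]
```

View pics/s0c.png

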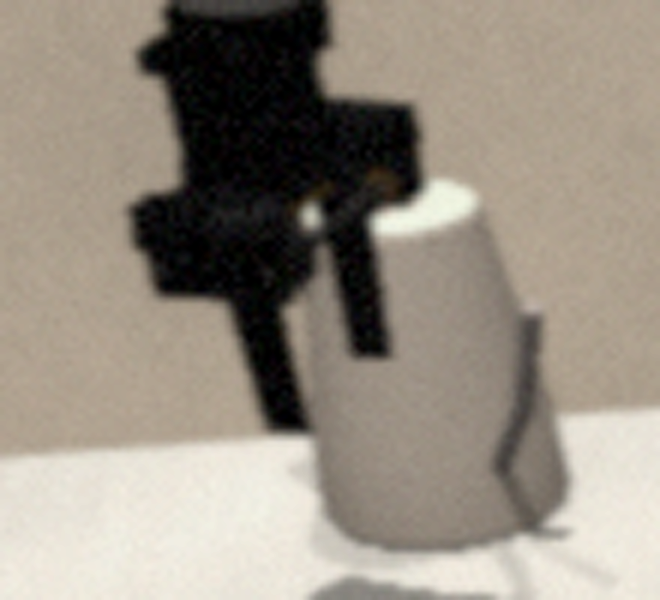

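View pics/w1c.png

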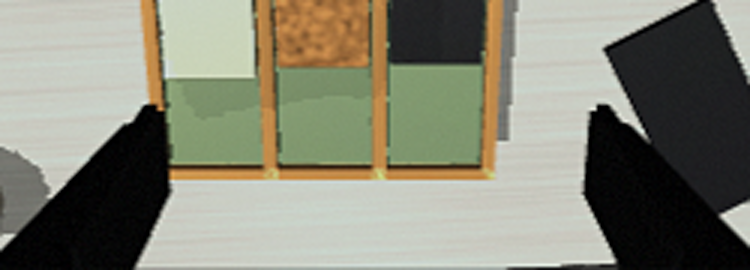

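Both the start side view (tips at about (118,72) and (132,59)) and the wrist view w1 (tips at about (181,225) and (329,225)) put the real finger ends about 38 mm above the reported TCP. So the tool data are off by that much, and the tip passed about 35 mm over the tile. I'll correct for this by going back behind the far end and lowering carefully, watching the force.

```bash
python3 -m pendant '[[0,40,0,0],[0,76,0,0],[0,76,12,0],[0,76,24,0],[0,76,31,0],[0,76,31,0],[0,76,31,0]]' 1; python3 w.py w5 slate:56;  python3 - <<'E'
from h import *
go(639,141,15,86.8)
p=vision.read_camera('side'); c=dict(K=p['intrinsics'],R=p['R'],t=p['t'])
s=env.state()['eef_pos']
for z in (30,38,46): print(z,(proj(c,s+[0,0,z])-[235,145])*12)
b=cv2.resize(p['pixels'][145:190,235:300],None,fx=12,fy=12,interpolation=0); b=np.clip(b.astype(float)*2.2,0,255).astype(np.uint8); save(p,'s5',b)
E
```

```text
t: 8.5
eef_pos: [639.1, 141.8, 22.4]
tcp_rot: [3.139, -0.001, 1.514]
ft_force: [0.0, -0.1, 0.4]
opening: 0.005
slate 0.88 (471.8896789550781, 215.5803680419922) ctr [638.2 291.7] size [108.2  65.6] 25.91
slate 0.66 (255.5, 95.0) ctr [551.4 147.8] size [ 60.1 108.4] 86.9
slate 0.53 (42.0, 102.0) ctr [548.2   4.3] size [ 57.4 118.7] 86.01
  at 0.84 [544.8 148.8  58.6]
  at 0.58 [643.5 321.4   7.3]
t 8.65 pos [639.3 141.7  22.5] rot [ 1.7983e+02 -5.0000e-02  8.6720e+01] F [ 0.3 -0.5  0.4] -> row [-0.7 -0.2  7.5] turn -0.1
30 [594.52838302 356.2324876 ]
38 [596.67115374 328.73428668]
46 [598.83591968 300.95382088]
```

View pics/s5.png

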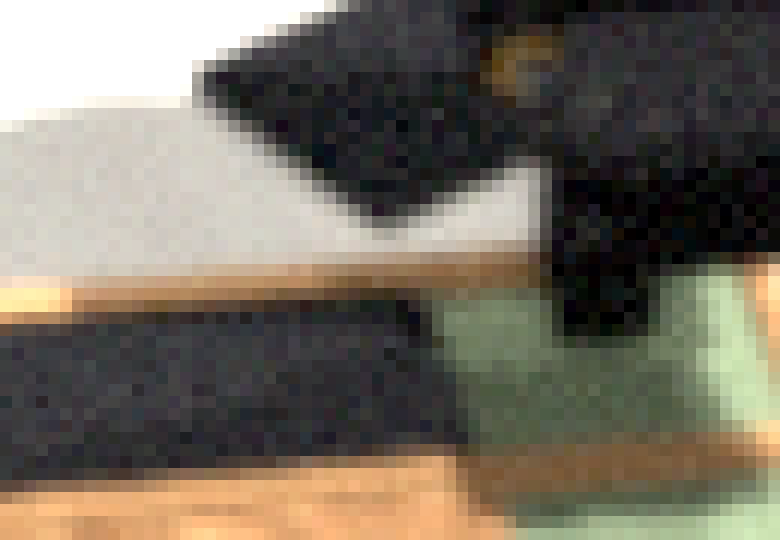

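View pics/w5.png

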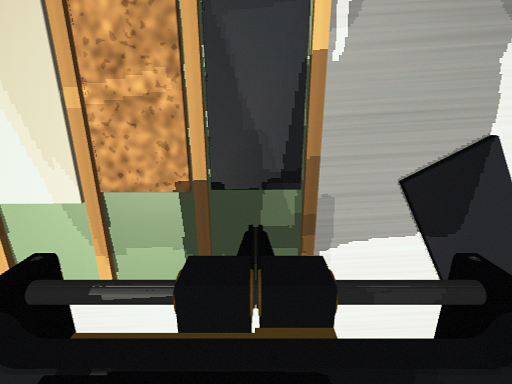

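The tip is over the empty lane floor (side crop (600,335)), clear of the slate's far end. I'll lower in small steps and feel for the floor.

```bash
python3 -m pendant '[[0,0,3,0],[0,0,6,0],[0,0,7,0],[0,0,7,0]]' 1;python3 -m pendant '[[0,0,1,0],[0,0,1,0]]' 1;python3 -m pendant '[[0,0,1,0],[0,0,1,0]]' 1
```

```text
t: 9.2
eef_pos: [639.2, 141.7, 15.3]
tcp_rot: [3.139, -0.001, 1.514]
ft_force: [-0.0, -0.6, -0.4]
opening: 0.003
t: 9.45
eef_pos: [639.2, 141.7, 14.3]
tcp_rot: [3.139, -0.001, 1.513]
ft_force: [0.5, -0.3, 0.0]
opening: 0.004
t: 9.7
eef_pos: [639.2, 141.7, 13.2]
tcp_rot: [3.139, -0.001, 1.513]
ft_force: [-0.3, 0.1, 1.0]
opening: 0.004
```

```bash
for i in 1 2 3; do python3 -m pendant '[[0,0,1,0],[0,0,1,0]]' 1 | grep -E "pos|force"; done
```

```text
eef_pos: [639.1, 141.7, 12.1]
ft_force: [-0.2, -0.3, 0.5]
eef_pos: [639.0, 141.7, 11.0]
ft_force: [0.6, 0.2, 0.1]
eef_pos: [639.2, 141.7, 10.7]
ft_force: [-2.8, -0.6, 6.7]
```

I felt the floor at reported z = 10.8, so the true finger end is reported z + 39. That agrees with the pictures. I'll raise 2.5 mm and push.

```bash
python3 -m pendant '[[0,0,-2.5,0],[0,-6,-2.5,0],[0,-12,-2.5,0],[0,-18,-2.5,0],[0,-24,-2.5,0],[0,-29,-2.5,0],[0,-34,-2.5,0],[0,-39,-2.5,0]]' 1;python3 -m pendant '[[0,-5,0,0],[0,-10,0,0],[0,-15,0,0],[0,-15,0,0]]' 1
python3 - <<'E'
from h import *
go(561,146.6,13,86.8)
p=vision.read_camera('side')
b=cv2.resize(p['pixels'][145:205,210:300],None,fx=8,fy=8,interpolation=0); b=np.clip(b.astype(float)*2.2,0,255).astype(np.uint8); save(p,'s6',b)
E
```

```text
t: 11.45
eef_pos: [600.0, 143.9, 13.1]
tcp_rot: [3.139, -0.001, 1.514]
ft_force: [-0.1, 0.5, -0.6]
opening: 0.002
t: 11.95
eef_pos: [584.6, 144.8, 13.1]
tcp_rot: [3.139, -0.001, 1.514]
ft_force: [-0.1, -0.1, 0.1]
opening: 0.002
t 11.95 pos [584.6 144.8  13.1] rot [ 1.7986e+02 -4.0000e-02  8.6730e+01] F [-0.1 -0.1  0.1] -> row [  0.4 -23.6   0.1] turn -0.1
```

View pics/s6.png

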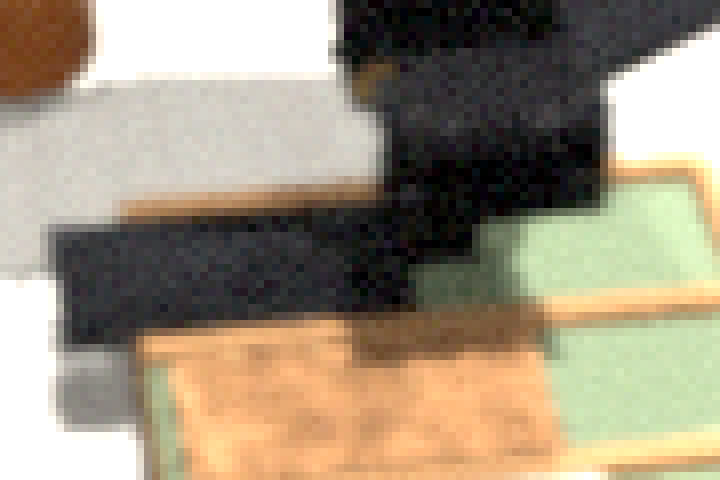

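The slate is now moving and already overhangs by about 20 mm. I'll push about 24 mm more.

```bash
python3 -m pendant '[[0,-5,0,0],[0,-10,0,0],[0,-15,0,0],[0,-19,0,0],[0,-22,0,0],[0,-24,0,0],[0,-24,0,0]]' 1;python3 -m pendant '[[0,6,0,0],[0,12,0,0],[0,12,-30,0],[0,12,-60,0],[0,-15,-110,0],[0,-65,-165,0],[0,-100,-220,0],[0,-100,-220,0]]' 0;python3 w.py w6 slate:56 dock:56;  python3 - <<'E'
from h import *
go(561,146.6,13,86.8)
p=vision.read_camera('side')
b=cv2.resize(p['pixels'][145:205,210:300],None,fx=8,fy=8,interpolation=0); b=np.clip(b.astype(float)*2.2,0,255).astype(np.uint8); save(p,'s7',b)
E
```

```text
t: 12.88
eef_pos: [560.6, 146.2, 13.1]
tcp_rot: [3.139, -0.001, 1.514]
ft_force: [0.3, 0.6, 0.9]
opening: 0.005
t: 13.88
eef_pos: [460.0, 152.1, 236.1]
tcp_rot: [3.135, -0.002, 1.514]
ft_force: [0.0, -0.1, -0.4]
opening: 0.79
slate 0.93 (273.7647399902344, 91.94117736816406) ctr [355.3 184. ] size [106.9  53.5] 73.66
slate 0.81 (255.0, 188.0) ctr [488.3 152.3] size [ 63.6 123.2] 87.35
slate 0.7 (359.3764953613281, 247.10589599609375) ctr [594.4 312. ] size [67.6 50.8] 37.48
slate 0.58 (99.79564666748047, 88.532958984375) ctr [342. -44.] size [ 76.2 146.8] 88.59
  at 0.82 [354.8 184.8   0.6]
  at 0.78 [328.5 -64.9   9. ]
  at 0.7 [485.7 152.5  61. ]
  at 0.65 [615.7 324.7   9.1]
dock 0.65 (205.0, 227.0) ctr [549.3  73.9] size [231.  175.1] 86.86
  at 0.59 [556.2 108.7  47.7]
t 14.12 pos [460.6 151.6 231.4] rot [ 1.7999e+02 -1.0000e-02  8.6700e+01] F [-0.1  0.1 -0.7] -> row [  0.8 100.5 218.4] turn -0.1
```

View pics/s7.png

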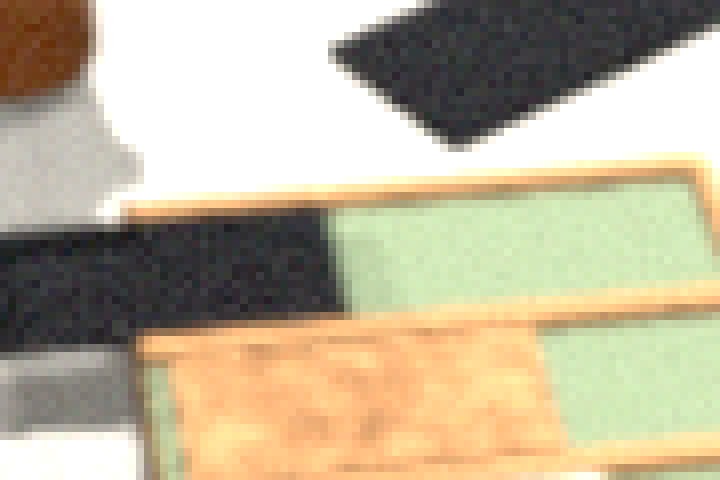

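View pics/w6.png

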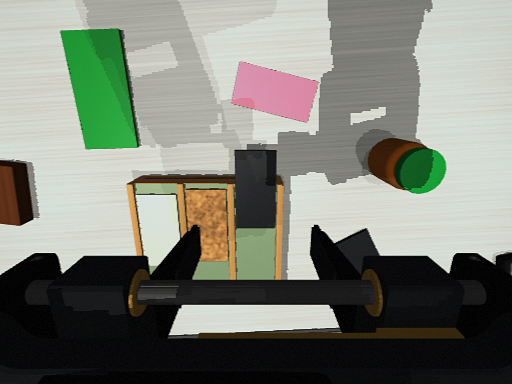

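Side crop: the slate's far end is at (335,260) inside the lane and its near end is well out past the front, lying flat. The wrist view shows it straight at (255,188). Overhang is about 44 mm. Next I'll grasp the overhanging end, with pad centres about 20 mm from its tip.

Run:
```python
from h import *
go(450.7,152.3,60,86.8);go(450.7,152.3,-3,86.8)
```

```text
t 14.18 pos [460.6 151.6 231.3] rot [-179.98   -0.     86.71] F [ 0.3  0.  -0.1] -> row [ 1.000e-01 -9.900e+00  1.713e+02] turn -0.1
t 14.18 pos [460.6 151.6 231.3] rot [-179.98   -0.     86.71] F [ 0.3  0.  -0.1] -> row [ 1.000e-01 -9.800e+00  2.343e+02] turn -0.1
```

```bash
python3 -m pendant '[[0,-10,40,0],[0,-10,80,0],[0,-10,120,0],[0,-10,150,0],[0,-10,170,0],[0,-10,170,0]]' 0;python3 w.py w7 slate:56;  python3 - <<'E'
from h import *
go(450.7,152.3,-3,86.8)
E
```

```text
t: 14.92
eef_pos: [449.7, 151.8, 59.1]
tcp_rot: [-3.137, 0.001, 1.513]
ft_force: [0.4, -0.2, 0.3]
opening: 1.002
slate 0.97 (287.99530029296875, 91.36920166015625) ctr [354.9 182.1] size [97.  49.3] 73.32
slate 0.73 (107.5, 248.5) ctr [472.4  24.2] size [122.3  46.9] 86.75
slate 0.61 (257.0, 235.5) ctr [468.8 152.7] size [59.7 80.8] 86.74
slate 0.56 (35.5, 92.5) ctr [348.6 -19.5] size [ 58.5 126.3] 88.43
  at 0.79 [470.2 155.6  58.9]
  at 0.73 [357.5 -44.9  10.3]
  at 0.66 [352.8 185.1   2.3]
t 15.07 pos [450.9 152.2  61.5] rot [-179.98   -0.     86.7 ] F [0.7 1.1 0.1] -> row [ 0.1 -0.2 64.5] turn -0.1
```

View pics/w7.png

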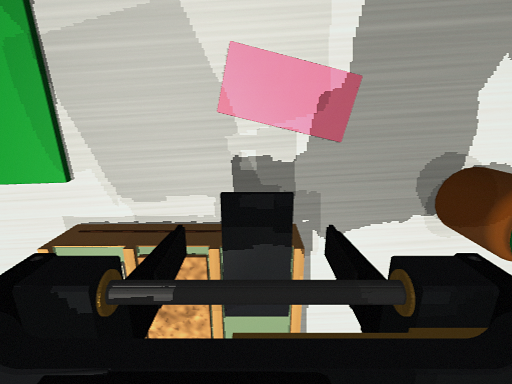

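The slate's near end spans columns 220–294 at row 192 and the fingers sit at 183 and 328, so it is centred. I'll descend and grip.

```bash
python3 -m pendant '[[0,0,20,0],[0,0,40,0],[0,0,52,0],[0,0,60,0],[0,0,64,0],[0,0,64,0]]' 0;python3 -m pendant '[[0,0,0,0],[0,0,0,0],[0,0,0,0],[0,0,0,0],[0,0,0,0],[0,0,0,0]]' 1; python3 w.py w8 slate:56;python3 - <<'E'
from h import *
p=vision.read_camera('side')
b=cv2.resize(p['pixels'][130:220,180:300],None,fx=6,fy=6,interpolation=0); b=np.clip(b.astype(float)*2.2,0,255).astype(np.uint8); save(p,'s8',b)
E
```

```text
t: 15.82
eef_pos: [451.0, 152.2, -2.4]
tcp_rot: [-3.141, -0.0, 1.513]
ft_force: [0.0, -0.1, 0.3]
opening: 0.997
t: 16.58
eef_pos: [451.0, 152.2, -2.4]
tcp_rot: [-3.141, -0.0, 1.513]
ft_force: [0.3, 0.2, 1.5]
opening: 0.624
slate 0.97 (9.5, 165.5) ctr [390.6  18.8] size [10.6 40.4] 71.33
slate 0.94 (296.40057373046875, 83.64495849609375) ctr [356.3 180.3] size [90.8 45.8] 73.31
slate 0.91 (255.0, 248.5) ctr [448.4 152.9] size [59.8 41.6] 86.73
  at 0.74 [407.2 -27.6   7. ]
  at 0.68 [453.6 157.   54.9]
  at 0.62 [353.3 184.2   1.4]
```

View pics/s8.png

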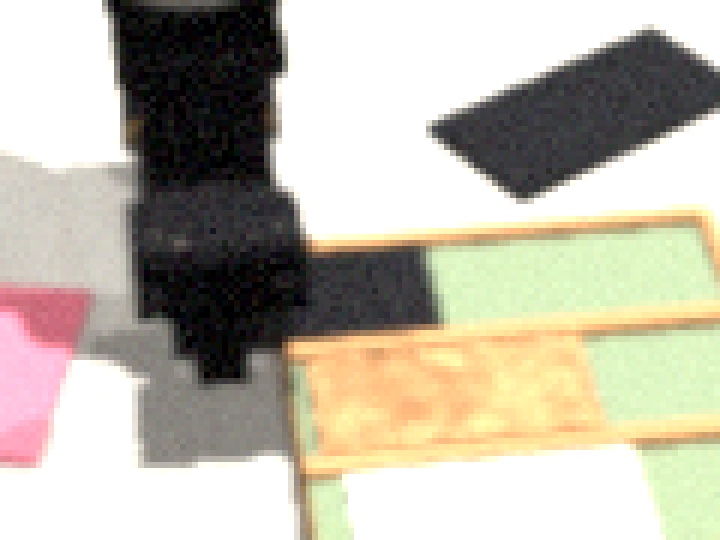

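The opening of 0.624 is about 59 mm, so the tile is gripped. Next I'll lift slowly.

```bash
python3 -m pendant '[[0,0,-5,0],[0,0,-12,0],[0,0,-25,0],[0,0,-45,0],[0,0,-70,0],[0,0,-95,0],[0,0,-110,0],[0,0,-110,0]]' 1;python3 - <<'E'
from h import *
go(430,-200,106,86.8)
p=vision.read_camera('side')
b=cv2.resize(p['pixels'][100:220,180:300],None,fx=5,fy=5,interpolation=0); b=np.clip(b.astype(float)*2.2,0,255).astype(np.uint8); save(p,'s9',b)
E
```

```text
t: 17.77
eef_pos: [451.5, 152.3, 109.1]
tcp_rot: [3.139, -0.001, 1.513]
ft_force: [-0.2, -0.0, -2.2]
opening: 0.625
t 17.77 pos [451.5 152.3 109.1] rot [ 1.7986e+02 -4.0000e-02  8.6700e+01] F [-0.2 -0.  -2.2] -> row [-352.9   -1.1    2.8] turn -0.1
```

View pics/s9.png

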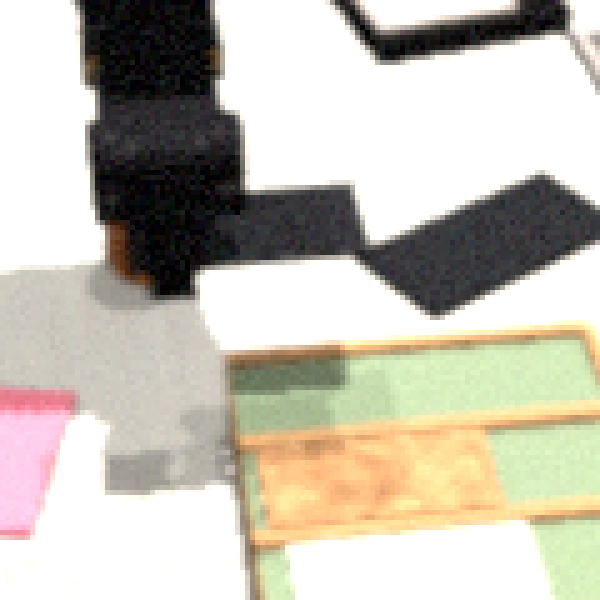

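The slate is lifted and level (side crop (300,225)). I'll move part-way and measure the stand with the wrist camera.

```bash
python3 -m pendant '[[-20,0,-20,0],[-55,0,-40,0],[-95,0,-60,0],[-140,0,-75,0],[-185,0,-80,0],[-225,0,-80,0],[-250,0,-80,0],[-250,0,-80,0]]' 1;python3 -m pendant '[[0,0,0,0],[0,0,0,0]]' 1;python3 w.py w10 stand:30 slate:190;python3 - <<'E'
from h import *
d=dict(np.load('w10.npz'));save(None,'w10c',cv2.resize(d['pix'],None,fx=1.5,fy=1.5))
p=vision.read_camera('top'); c=dict(K=p['intrinsics'],R=p['R'],t=p['t']); np.savez('top10.npz',pix=p['pixels'],**c)
save(p,'t10',np.clip(cv2.resize(p['pixels'][190:260,340:410],None,fx=8,fy=8,interpolation=2)*2.2,0,255).astype(np.uint8))
p=vision.read_camera('side'); c=dict(K=p['intrinsics'],R=p['R'],t=p['t']); np.savez('side10.npz',pix=p['pixels'],**c)
save(p,'s10',np.clip(cv2.resize(p['pixels'][290:350,220:300],None,fx=8,fy=8,interpolation=2)*2.2,0,255).astype(np.uint8))
E
```

```text
t: 18.82
eef_pos: [436.2, -98.4, 187.4]
tcp_rot: [-3.141, -0.001, 1.511]
ft_force: [0.2, 0.1, -1.0]
opening: 0.625
t: 19.08
eef_pos: [436.1, -97.6, 187.2]
tcp_rot: [-3.141, -0.001, 1.512]
ft_force: [-0.8, 1.3, -0.7]
opening: 0.626
stand 0.61 (153.0, 210.0) ctr [ 479.5 -245. ] size [ 51.  107.6] 79.26
  at 0.88 [ 474.1 -247.2   30.4]
slate 0.82 (256.0, 249.0) ctr [463.7 -98.2] size [82.3 57.9] 86.61
slate 0.7 (462.40191650390625, 97.95684814453125) ctr [352.5  55.3] size [65.7 32.5] 73.5
slate 0.67 (503.0, 265.0) ctr [492.2 112.4] size [18.1 13.2] 12.04
slate 0.64 (269.5, 94.0) ctr [344.8 -81. ] size [44.4 87.8] 88.6
  at 0.89 [357.1 188.1   1.9]
  at 0.67 [329.3 -69.    8.6]
  at 0.65 [612.3 296.9  11.7]
  at 0.6 [443.3 -96.2 246.6]
```

View pics/w10c.png

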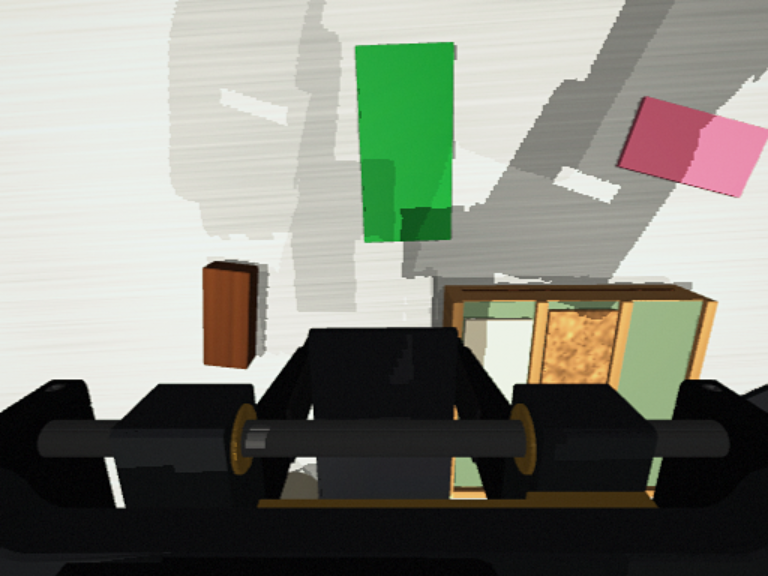

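View pics/t10.png

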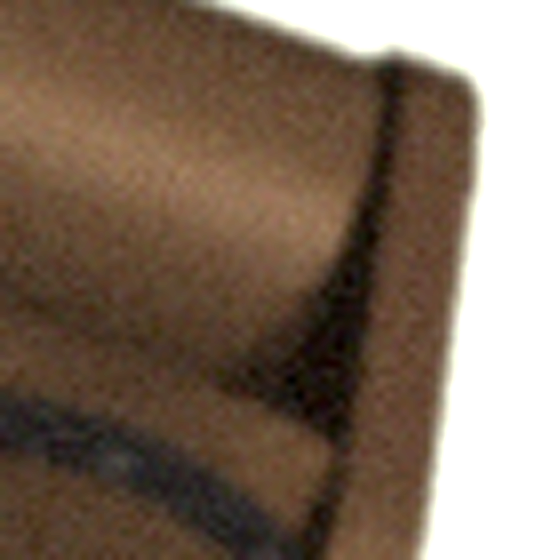

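View pics/s10.png

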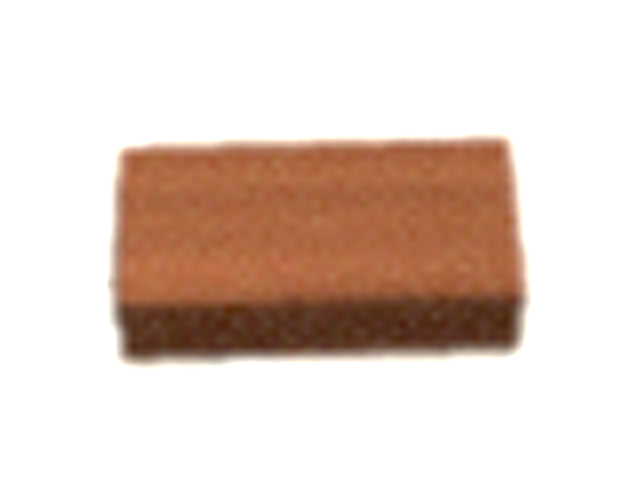

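Run:
```python
from h import *
w=dict(np.load('w10.npz'));t=dict(np.load('top.npz'))
a=cv2.resize(w['pix'][165:255,125:185],None,fx=6,fy=6,interpolation=2)
b=np.clip(cv2.resize(t['pix'][198:248,355:390],None,fx=11,fy=11,interpolation=2)*2.2,0,255).astype(np.uint8)
h=max(a.shape[0],b.shape[0]); im=np.zeros((h,a.shape[1]+b.shape[1]+10,3),np.uint8); im[:a.shape[0],:a.shape[1]]=a; im[:b.shape[0],a.shape[1]+10:]=b
save(None,'st',im); print(a.shape,b.shape)
s=dict(np.load('side10.npz'))
px=np.array([[122,150],[506,140],[520,296],[118,305]])/8+[219.5,289.5]
P=np.array([ray(s,q,30)[:2] for q in px]);print(P.round(1),P.mean(0),[np.linalg.norm(P[i]-P[i-1]).round(1) for i in range(4)],np.degrees(np.arctan2(*(P[1]-P[0])[::-1])),np.degrees(np.arctan2(*(P[2]-P[3])[::-1])))
```

```text
(540, 360, 3) (550, 385, 3)
[[ 437.1 -223.8]
 [ 531.4 -240.6]
 [ 523.6 -282. ]
 [ 429.1 -264.6]] [ 480.29000776 -252.74520992] [np.float64(41.5), np.float64(95.8), np.float64(42.1), np.float64(96.0)] -10.09839263776932 -10.43470335200306
```

View pics/st.png

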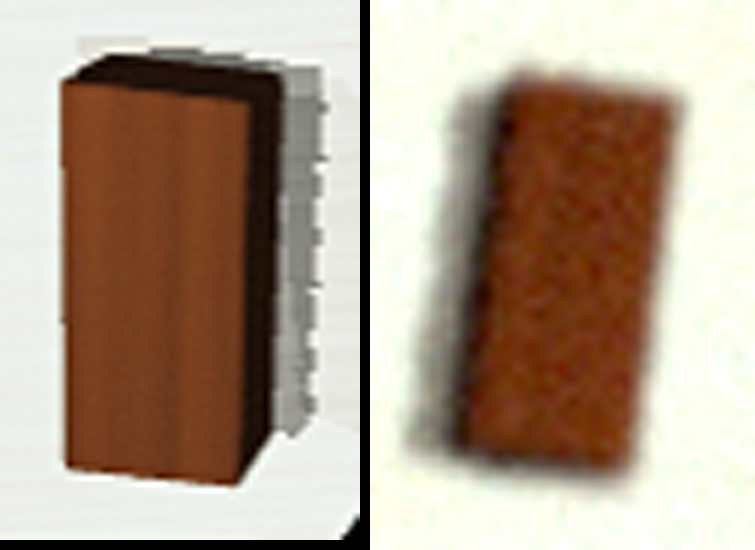

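Run:
```python
from h import *
w=dict(np.load('w10.npz'));t=dict(np.load('top.npz'));s=dict(np.load('side10.npz'))
px={'w':(w,np.array([[62,82],[250,103],[238,486],[67,468]])/6+[124.5,164.5]),
    't':(t,(np.array([[508,85],[685,97],[632,468],[463,445]])-[370,0])/11+[354.5,197.5]),
    's':(s,np.array([[122,150],[506,140],[520,296],[118,305]])/8+[219.5,289.5])}
for z in (26,30,34):
  for n,(c,q) in px.items():
    P=np.array([ray(c,x,z)[:2] for x in q]);e=[np.linalg.norm(P[i]-P[i-1]).round(1) for i in range(4)]
    l=[P[i]-P[i-1] for i in range(4) if e[i]>70]
    print(z,n,P.mean(0).round(1),e,[((np.degrees(np.arctan2(v[1],v[0]))+90)%180-90).round(1) for v in l])
# held slate near end in tool frame, from w10; tile top at tool z: eef-? 
q=np.array([310,456]) # w10c row329 corners
o=env.state()['eef_pos']
P=np.array([ray(w,(np.array(x)+.5)/1.5-.5,o[2]+58.4) for x in ([310,329],[456,328])]); print(o,P.round(1),np.linalg.norm(P[1]-P[0]),(P.mean(0)-o).round(1),np.degrees(np.arctan2(*(P[1]-P[0])[1::-1])))
```

```text
26 w [ 483.4 -251.2] [np.float64(99.0), np.float64(43.2), np.float64(99.1), np.float64(42.3)] [np.float64(-10.0), np.float64(-10.6)]
26 t [ 480.7 -253.2] [np.float64(95.4), np.float64(46.0), np.float64(98.6), np.float64(43.5)] [np.float64(-9.5), np.float64(-10.9)]
26 s [ 480.9 -250.5] [np.float64(41.8), np.float64(96.3), np.float64(42.3), np.float64(96.6)] [np.float64(-10.1), np.float64(-10.4)]
30 w [ 482.  -249.5] [np.float64(98.0), np.float64(42.7), np.float64(98.0), np.float64(41.8)] [np.float64(-10.0), np.float64(-10.6)]
30 t [ 480.2 -252.1] [np.float64(95.1), np.float64(45.9), np.float64(98.2), np.float64(43.3)] [np.float64(-9.5), np.float64(-10.9)]
30 s [ 480.3 -252.7] [np.float64(41.5), np.float64(95.8), np.float64(42.1), np.float64(96.0)] [np.float64(-10.1), np.float64(-10.4)]
34 w [ 480.6 -247.8] [np.float64(96.9), np.float64(42.3), np.float64(97.0), np.float64(41.4)] [np.float64(-10.0), np.float64(-10.6)]
34 t [ 479.6 -251.1] [np.float64(94.8), np.float64(45.7), np.float64(97.9), np.float64(43.2)] [np.float64(-9.5), np.float64(-10.9)]
34 s [ 479.7 -255. ] [np.float64(41.3), np.float64(95.2), np.float64(41.8), np.float64(95.4)] [np.float64(-10.1), np.float64(-10.4)]
[436.15177072 -98.2100061  187.40633687] [[ 411.7 -124.5  245.8]
 [ 414.7  -67.1  245.8]] 57.47694424307393 [-23.    2.4  58.4] 87.03915992801629
```

Three views agree on the stand: centre about (481,−251.5), top about 30, long axis yaw −10.3°. Next I'll hover above it with the tile turned to match.

Run:
```python
from h import *
go(443.4,-244.7,20,79.7)
```

```text
t 19.43 pos [436.2 -98.2 187.4] rot [-1.7998e+02 -4.0000e-02  8.6570e+01] F [-0.  -0.1 -1.2] -> row [-145.9   16.   167.3] turn 6.9
```

```bash
python3 -m pendant '[[-25,3,10,1],[-55,6,30,3],[-90,10,60,5],[-120,13,90,6.9],[-140,15,120,6.9],[-146,16,145,6.9],[-146,16,165,6.9],[-146,16,167,6.9]]' 1;python3 -m pendant '[[0,0,0,0],[0,0,0,0]]' 1;python3 - <<'E'
from h import *
go(443.4,-244.7,-20,79.7)
p=vision.read_camera('top'); c=dict(K=p['intrinsics'],R=p['R'],t=p['t']); np.savez('top11.npz',pix=p['pixels'],**c)
save(p,'t11',np.clip(cv2.resize(p['pixels'][170:270,320:430],None,fx=6,fy=6,interpolation=2)*2.2,0,255).astype(np.uint8))
p=vision.read_camera('side'); c=dict(K=p['intrinsics'],R=p['R'],t=p['t']); np.savez('side11.npz',pix=p['pixels'],**c)
save(p,'s11',np.clip(cv2.resize(p['pixels'][230:350,200:320],None,fx=5,fy=5,interpolation=2)*2.2,0,255).astype(np.uint8))
E
```

```text
t: 20.42
eef_pos: [442.9, -244.5, 19.3]
tcp_rot: [-3.139, -0.002, 1.39]
ft_force: [0.9, 0.3, -1.2]
opening: 0.628
t: 20.68
eef_pos: [443.3, -244.6, 20.1]
tcp_rot: [-3.14, -0.001, 1.391]
ft_force: [0.0, 0.2, -0.2]
opening: 0.628
t 20.68 pos [ 443.3 -244.6   20.1] rot [-1.7993e+02 -7.0000e-02  7.9670e+01] F [ 0.   0.2 -0.2] -> row [-0.1  0.2 40.1] turn -0.0
```

View pics/t11.png

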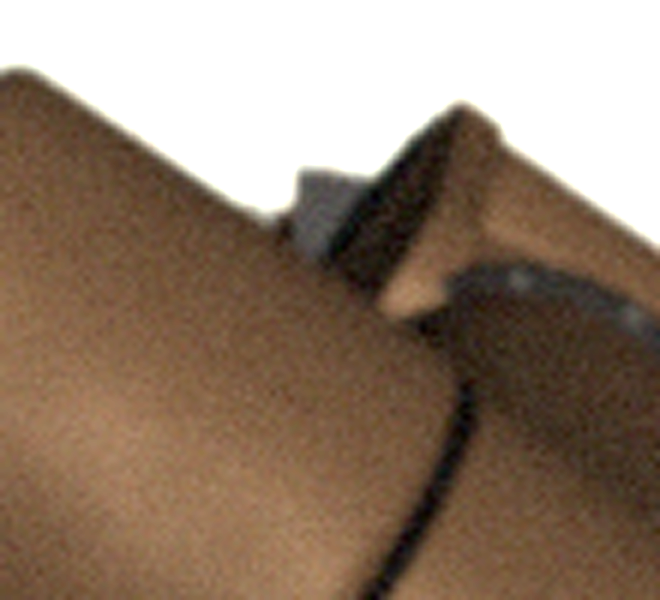

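View pics/s11.png

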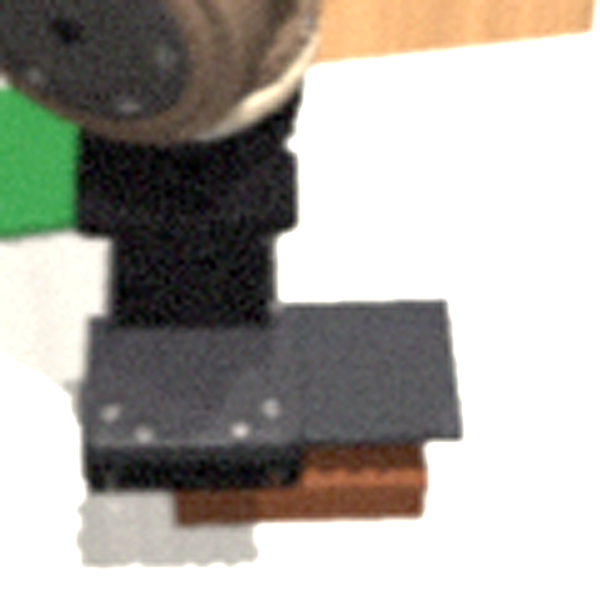

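Run:
```python
from h import *
s=dict(np.load('side11.npz'));t=dict(np.load('top11.npz'))
for z in (76,78.5):
    P=np.array([ray(s,np.array(x)/5+[199.5,229.5],z)[:2] for x in([447,302],[462,440])])
    m=P.mean(0); u=np.array([.984,-.179]); print(z,P.round(1),np.linalg.norm(P[1]-P[0]).round(1),m.round(1),'centre',(m-60*u).round(1), 'edge yaw',np.degrees(np.arctan2(*(P[0]-P[1])[::-1]))-90)
    print('top corner',ray(t,np.array([303,170])/6+[319.5,169.5],z).round(1))
```

```text
76 [[ 542.7 -234.2]
 [ 531.8 -292. ]] 58.8 [ 537.3 -263.1] centre [ 478.2 -252.3] edge yaw -10.626789607830958
top corner [ 542.  -235.7   76. ]
78.5 [[ 542.  -235.8]
 [ 531.2 -293.4]] 58.6 [ 536.6 -264.6] centre [ 477.6 -253.8] edge yaw -10.626789607831014
top corner [ 541.6 -235.1   78.5]
```

The far-end corners put the tile centre within about 1.5–2 mm of the stand centre lengthwise. I'll shift +1.5 mm and lower with force watch.

```bash
python3 -m pendant '[[0,1.5,8,0],[0,1.5,18,0],[0,1.5,28,0],[0,1.5,35,0],[0,1.5,39,0],[0,1.5,39,0]]' 1; for i in 1 2; do python3 -m pendant '[[0,0,1,0],[0,0,1,0]]' 1; done;python3 - <<'E'
from h import *
p=vision.read_camera('side')
save(p,'s12',np.clip(cv2.resize(p['pixels'][250:350,210:320],None,fx=6,fy=6,interpolation=2)*2.2,0,255).astype(np.uint8))
E
```

```text
t: 21.52
eef_pos: [444.6, -244.8, -19.3]
tcp_rot: [-3.14, -0.001, 1.391]
ft_force: [0.4, -0.0, -1.5]
opening: 0.626
t: 21.78
eef_pos: [444.6, -244.9, -20.1]
tcp_rot: [-3.14, -0.001, 1.391]
ft_force: [-0.4, -0.5, -1.0]
opening: 0.625
t: 22.02
eef_pos: [444.6, -244.8, -21.1]
tcp_rot: [-3.14, -0.001, 1.391]
ft_force: [0.6, -0.3, -1.3]
opening: 0.626
```

View pics/s12.png

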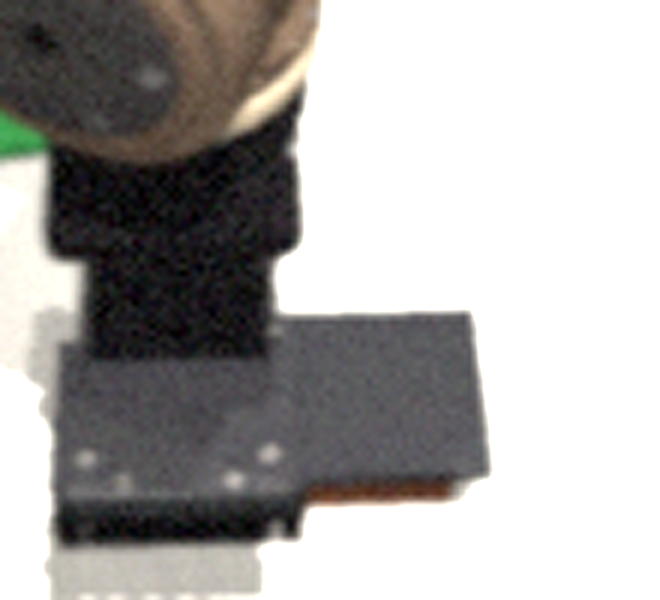

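The side view shows the tile's far end overlapping the stand's end slightly (right edge 472–488), lying parallel and just above it. A few more small steps to contact.

```bash
for i in 1 2; do python3 -m pendant '[[0,0,1,0],[0,0,1,0]]' 1|grep -E "pos|force"; done
```

```text
eef_pos: [444.7, -244.9, -22.1]
ft_force: [1.0, -0.1, -1.2]
eef_pos: [444.8, -244.9, -22.4]
ft_force: [-2.2, 2.6, 11.9]
```

Contact came at −22.4, exactly as predicted. I'll release and retreat straight up.

```bash
python3 -m pendant '[[0,0,0,0],[0,0,0,0],[0,0,0,0],[0,0,0,0],[0,0,0,0],[0,0,0,0],[0,0,0,0],[0,0,0,0]]' 0;python3 -m pendant '[[0,0,-10,0],[0,0,-25,0],[0,0,-50,0],[0,0,-90,0],[0,0,-140,0],[0,0,-190,0],[0,0,-220,0],[0,0,-220,0]]' 0;python3 -m pendant '[[40,0,0,0],[90,0,0,0],[140,0,0,0],[180,0,0,0],[180,0,0,0],[180,0,0,0]]' 0
python3 w.py w13 slate:36;python3 - <<'E'
from h import *
d=dict(np.load('w13.npz'));save(None,'w13c',cv2.resize(d['pix'],None,fx=1.5,fy=1.5))
p=vision.read_camera('top'); np.savez('top13.npz',pix=p['pixels'],K=p['intrinsics'],R=p['R'],t=p['t'])
save(p,'t13',np.clip(p['pixels']*1.6,0,255).astype(np.uint8))
p=vision.read_camera('side'); np.savez('side13.npz',pix=p['pixels'],K=p['intrinsics'],R=p['R'],t=p['t'])
save(p,'s13',np.clip(cv2.resize(p['pixels'][280:350,210:310],None,fx=7,fy=7,interpolation=2)*2.2,0,255).astype(np.uint8))
save(p,'s13f')
E
```

```text
t: 23.58
eef_pos: [444.7, -244.9, -22.4]
tcp_rot: [-3.141, -0.001, 1.391]
ft_force: [0.4, 0.0, 0.2]
opening: 1.001
t: 24.58
eef_pos: [445.5, -245.5, 200.7]
tcp_rot: [3.138, 0.001, 1.391]
ft_force: [-0.7, -0.3, -1.4]
opening: 1.001
t: 25.32
eef_pos: [477.3, -68.6, 200.1]
tcp_rot: [3.138, 0.001, 1.391]
ft_force: [-0.1, -0.6, -0.2]
opening: 0.997
slate 0.94 (430.95904541015625, 42.29111862182617) ctr [356.  168.6] size [114.2  58.9] 73.71
slate 0.92 (495.5, 237.0) ctr [644.  268.8] size [123.5  43.7] 5.31
slate 0.63 (130.46859741210938, 197.50399780273438) ctr [ 482.4 -249.3] size [ 62.1 121.8] 80.31
slate 0.6 (233.98794555664062, 64.7796630859375) ctr [341.6 -69.2] size [ 78.5 154.4] 88.36
  at 0.86 [642.3 299.    9.9]
  at 0.86 [331.9 -64.9   8.6]
  at 0.59 [356.1 185.8   2. ]
```

View pics/s13.png

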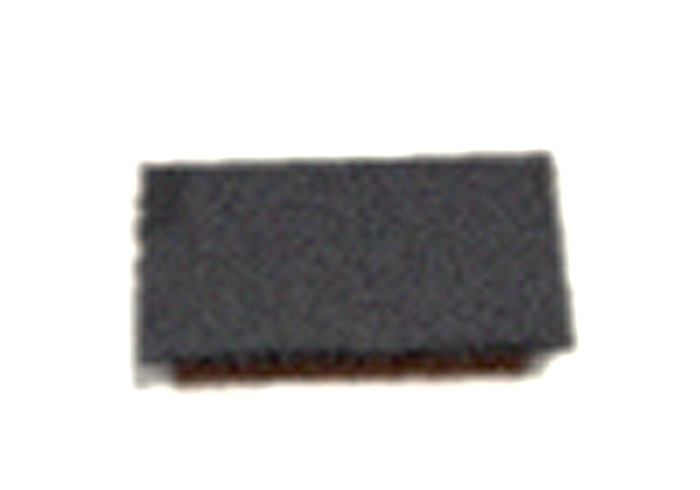

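View pics/t13.png

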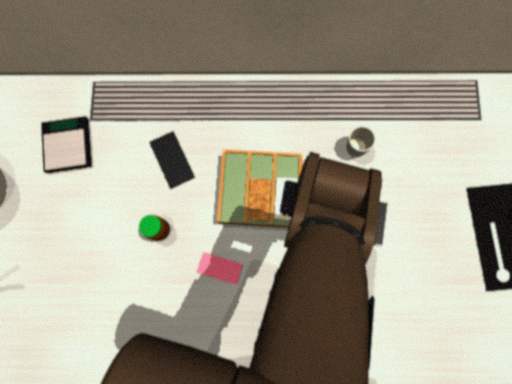

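View pics/w13c.png

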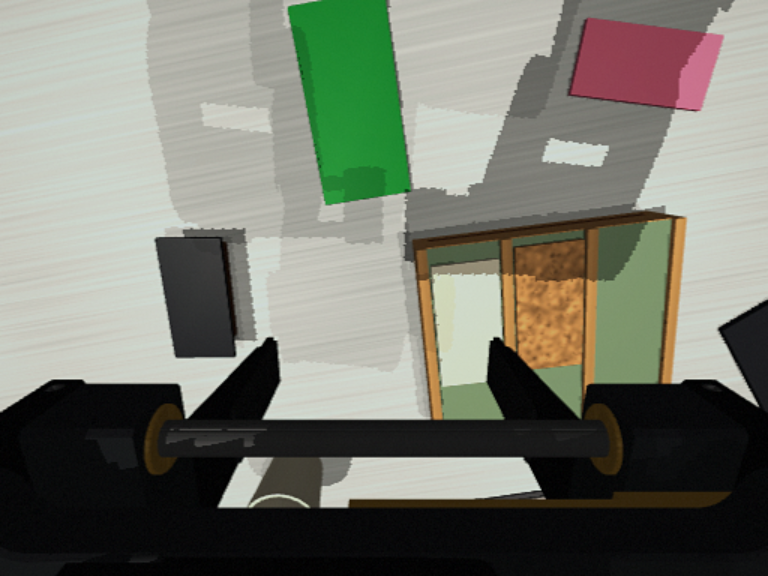

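Run:
```python
from h import *
s=dict(np.load('side13.npz'))
P=np.array([ray(s,np.array(x)/7+[209.5,279.5],36)[:2] for x in([145,165],[551,153],[573,348],[139,360])])
print(P.mean(0).round(1),[np.linalg.norm(P[i]-P[i-1]).round(1) for i in range(4)],np.degrees(np.arctan2(*(P[1]-P[0])[::-1])).round(1),np.degrees(np.arctan2(*(P[2]-P[3])[::-1])).round(1))
print(env.state()['t'],env.state()['opening']); job.job_done()
```

```text
[ 481.5 -253.5] [np.float64(59.4), np.float64(116.1), np.float64(60.0), np.float64(116.7)] -9.8 -10.1
25.575 0.9990519283238323
the job is handed in; nothing more can be done
```

The slate is lying flat on the walnut stand, centred and lengthwise, and I handed the job in at 25.6 s. I pushed it from the left lane until it overhung the dock's front by about 44 mm. Then I gripped the overhanging end by its sides, lifted it and set it down with a light touch (about 12 N at the wrist).

**Final checks:**

| Camera | Tile centre (mm) | Stand centre (mm) | Tile yaw | Stand yaw |
|---|---|---|---|---|
| Side | (481.5, −253.5) | (480.3, −252.7) | about −10° | −10.3° |
| Wrist | (482.4, −249.3) | (482.0, −249.5) | −9.7° | −10.3° |

- **Placement:** each camera shows the tile within about 1.5 mm and 1° of the stand. The two cameras differ from each other by 3–4 mm in y.
- **Bystanders:** the last pictures show the white and cork tiles still in their lanes and the cup, jar, larger black tile, green tile and pink tile looking undisturbed. I judged that by eye and did not measure them again.
- **Robot:** it was clear of everything at hand-in, with the gripper open.

**What disagreed:** the real finger ends sit about 39 mm above the reported tool point. Because of that, my first push passed over the slate without touching anything. I confirmed the offset from two cameras and by touching the lane floor, then corrected for it in every later move.

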